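# Start the setting timer and hold a fossil block square in a corner jig

### The job

First start the setting timer by pressing its orange plunger all the way down to its stop. Then take the sawn fossil block from the bench, set it flat on the aluminium jig plate with its long side facing the long stop (the two posts), and press it firmly, but without ramming it, into the corner so that it bears on the long stop and the end stop at the same time; finish while still holding it pressed against both, do not let go. Leave the toe bone, the air scribe, the brush and the shell-shaped bone where they lie.

Things in the scene. Friction and masses are not known exactly. Their poses are not given: they have to be found in the camera images.
- timer_plunger (a joint): Travel of the timer's plunger, m: 0 when up, 0.012 when fully down on its stop. A spring pushes it back up; it takes about 2 N to start moving and 8 N at the stop.
- timer_head (a point): Centre of the top of the orange plunger head (34 mm across, its flat top 20 mm across), which moves with the plunger; 71 mm above the bench when up, and it goes straight down. The grey timer under it is a box 72 x 84 x 42 mm with a white dial on one side, fixed to the bench.
- fossil_block: Sandstone block sawn square, 50 (x) x 110 (y) x 50 (z) mm, about 0.45 kg, brown with darker bands and a row of pale bone pieces showing on top (they stand up to 5 mm above it). Loose on the bench. Origin at the centre of its underside, z up, y along its length. Its faces rub on the steel stops (friction coefficient up to about 1), so a push on one stop can carry part of a sideways push. Either end may go to the end stop.
- jig: Aluminium plate 140 (x) x 190 (y) x 10 (z) mm, fixed to the bench; origin at the centre of its underside, z up. Its long stop stands on its +x side and its end stop on its +y side; the -x and -y sides are open.
- long_stop: Two steel posts on the jig, each 14 x 14 mm and 35 mm high above the plate, with 76 mm free between them (room for a finger). Origin and axes as jig. Their flat faces towards -x lie at x = 0.047 in the jig's frame; their centres are at y = -0.027 and y = 0.063.
- end_stop: One steel post on the jig, 30 (x) x 14 (y) mm, 35 mm high above the plate. Origin and axes as jig. Its flat face towards -y lies at y = 0.073 in the jig's frame; its centre is at x = 0.022.
- seat (a point): Point on the top face of the jig plate where the centre of the block's underside belongs when the block bears on both stops, 22 mm in x and 18 mm in y from the jig's origin; axes as the jig's. The block's y axis then lies along the jig's y axis, either way round.
- toe_bone: Pale toe bone, 67 x 82 x 30 mm, loose bystander; origin at the centre of its underside.
- air_scribe: Black and silver pen-like air tool, 66 x 171 x 17 mm, loose bystander; origin at the centre of its underside.
- brush: Flat dust brush with a plain wooden handle, 100 x 163 x 12 mm, loose bystander on the left; origin at the centre of its underside.
- bone_shell: Curved, shell-shaped piece of fossil bone, 112 x 105 x 32 mm, loose bystander on the right; origin at the centre of its underside.

How it is judged:
By the outcome, as a careful person would: the job done as asked, in the order asked, and still so for the second after the job is handed in, while the arm keeps its last pose, push and grip.
It also fails if it takes over 64 s, if anything falls off the work surface, if the arm or the gripper's body presses on something with over 40 N, if the wrist force passes 120 N, or if a joint passes its speed limit or range.

### The arm

A 7-joint arm with a two-finger parallel gripper is mounted at the origin on a cart in front of the work surface, level with it; the furniture and walls round the work are solid. World frame = base frame: x ahead of the robot, y to its left, z up, the work surface at z = 0. Lengths are in m, angles in rad, forces in N, time in s.
With the tool pointing down it reaches from about 0.4 to 0.9 m from the base axis. Payload 5.6 kg.
Tool frame: the origin (TCP) lies midway between the tips of the shut fingers; the grasp point (between the pads) lies 19 mm behind it; y points along the fingers, z is the direction in which the jaws open and shut, and the axes are right-handed (so a half turn about y gives the same grasp; the last joint's range is limited). The gripper opens to 92 mm and grips with 3 to 60 N. Pads are 20 mm wide; open, the fingers measure 128 mm over their backs; the gripper's body (75 mm by 189 mm) begins 69 mm behind the grasp point.
Start: joints at [-1.272, 0.468, -0.012, 1.603, 0.006, 1.071, -0.056], TCP at [0.218, 0.612, 0.18] pointing down, gripper open.
Joint ranges: [-2.53, 2.53], [-0.31, 2.02], [-1.57, 1.55], [0.28, 2.44], [-1.29, 4.43], [0.15, 1.84], [-2.92, 2.92]. Speed limits (rad/s): [2.57, 2.57, 3.14, 3.14, 3.14, 3.14, 3.14].

### API

Orientations are given as a 3x3 rotation matrix whose columns are the frame's x, y, z axes.
In Python, from station import env, effector, solver, viewer, workorder, search_frame, tip_of gives the robot as it stands. Calls block until the motion is done:
- env.reach(position, orientation): joint-space move of the TCP to a pose.
- env.movel(position, frame=None, rate=0.15): straight line of the TCP; frame=None keeps the orientation; rate is the mean speed in m/s.
- env.goto_joints(angles): joint-space move.
- effector.release() and effector.grasp(squeeze=None): open the fingers fully, or close them until they stop; squeeze is the grip in N (None keeps the last).
- env.pause(seconds).
- solver.inverse_kinematics(position, orientation): joint angles nearest the present ones, or None.
- env.sense(): the state.
- viewer.read_camera(name): name is "side" or "top"; returns (picture, depth): 420x560x3 uint8, red, green, blue; 420x560 float32, m along the optical axis (not along the pixel's ray), 0 where there is no reading.
- viewer.camera_info(name): a dict with "intrinsics" (3x3 intrinsics, pixels), "eye" and "rotation" of the camera in the world. Camera axes: x right, y up, looking along -z (the intrinsics and any distortion apply to the point x, -y, -z); pixel columns grow to the right and rows downward; lengths in m; the calibration is good to about 2 mm. A picture is of the moment at which its call begins. camera_info takes no time and is no camera call.
A pose or a line that the arm cannot do raises env.PlanningError and nothing moves.
- workorder.finish_job(): hands the job in, once; it reports no verdict.
Trained networks look in the newest picture that a camera, given by its name, has taken for a name from the list of things; names that differ only in an ending like _2 or _b are one class to them, and where a whole thing is asked for, a point or a joint stands for the part that bears it (a point fixed in the world has none). Each returns a list of dicts, best first, with "score" (0 to 1); they miss things now and then, are a little off and sometimes report something else, mostly with a low value. They report only what shows in the picture. A call takes as long as a camera call.
- search_frame(camera, name): "at" ([x, y, z] in m, in world coordinates, good to about 4 mm: the middle of the surface that is visible of it).
- tip_of(camera, name): "at" ([x, y, z] in m, in world coordinates, good to about 4 mm: a listed point, or the origin of a listed thing).
The state is a dict: "t": time; "joint_positions": joint angles; "joint_velocities": joint speeds; "tau": joint torques, N m; "ee_pos": TCP position; "tcp_rot": TCP orientation; "wrist_force": force on the tool from outside, world axes, zero at the start; "moment": the same for the moment, N m; "gripper_width": finger opening in m.
Only numpy, scipy, OpenCV 4.12 (cv2) and the standard library are available. Lean on these libraries where they do the work, as an engineer would, in place of code of your own. Each camera call takes 0.05 s, during which the arm holds its last target. There are 200 camera calls.

## Working session

There is one attempt and no reset: what is moved stays moved. The work goes in short steps, each a Python script; the robot and the scene stay as the last script left them, time stands still between calls to the robot, and variables do not carry over. Pictures are saved under pics/ and viewed, about 8 in all and at most 12, crops included, and the job is handed in when it is done.

```bash
mkdir -p pics; ls
cat > h.py <<'E'
import numpy as np, cv2
from station import env, effector, solver, viewer, workorder, search_frame, tip_of
def cloud(cam, depth):
    i=viewer.camera_info(cam);K=np.array(i["intrinsics"]);R=np.array(i["rotation"]);e=np.array(i["eye"])
    v,u=np.indices(depth.shape)
    p=np.stack([(u-K[0,2])/K[0,0]*depth,-(v-K[1,2])/K[1,1]*depth,-depth],-1)
    return p@R.T+e
def S():
    s=env.sense(); print("t %.2f"%s["t"],"tcp",np.round(s["ee_pos"],4),"F",np.round(s["wrist_force"],1),"M",np.round(s["moment"],2),"w",round(float(s["gripper_width"]),4)); return s
E
python3 - <<'E'
from h import *
s=S();print(np.round(s["tcp_rot"],3))
ims=[]
for c in ("side","top"):
    im,d=viewer.read_camera(c); np.savez(f"pics/{c}0.npz",im=im,d=d); cv2.imwrite(f"pics/{c}0.png",im[:,:,::-1])
    print(c,{k:(np.round(v,3).tolist() if not isinstance(v,str) else v) for k,v in viewer.camera_info(c).items()})
    for n in ("timer_head","timer_plunger","fossil_block","jig","long_stop","end_stop","seat","toe_bone","air_scribe","brush","bone_shell"):
        for f in (search_frame,tip_of):
            try: r=f(c,n)
            except Exception as e: print(n,f.__name__,e); continue
            print(c,n,f.__name__,[(np.round(x["at"],3).tolist(),round(x["score"],2)) for x in r[:2]])
S()
E
```

```text
pics
t 0.00 tcp [0.2177 0.6118 0.1787] F [ 0.4 -0.3  0. ] M [ 0.02  0.03 -0.02] w 0.0921
[[ 0.942 -0.     0.335]
 [-0.335 -0.002  0.942]
 [ 0.    -1.    -0.002]]
side {'intrinsics': [[394.487, 0.0, 281.808], [0.0, 394.487, 206.818], [0.0, 0.0, 1.0]], 'eye': [0.275, -1.056, 0.75], 'rotation': [[0.953, 0.173, -0.25], [-0.303, 0.482, -0.822], [-0.022, 0.859, 0.512]]}
side timer_head call []
side timer_head call [([0.459, -0.306, 0.069], 0.47)]
side timer_plunger call []
timer_plunger call it knows: air_scribe, bone_shell, brush, end_stop, fossil_block, jig, long_stop, seat, timer_head, toe_bone
side fossil_block call [([0.473, 0.28, 0.041], 0.92)]
side fossil_block call [([0.478, 0.311, -0.001], 0.86)]
side jig call [([0.544, 0.037, 0.009], 0.82), ([0.454, -0.304, 0.068], 0.37)]
side jig call [([0.543, 0.045, -0.002], 0.56)]
side long_stop call [([0.43, -0.507, 0.029], 0.46), ([0.598, 0.044, 0.032], 0.45)]
side long_stop call [([0.542, 0.047, 0.001], 0.4)]
side end_stop call [([0.59, 0.109, 0.033], 0.46)]
side end_stop call []
side seat call [([0.542, 0.036, 0.004], 0.75)]
side seat cal
[... 1338 characters left out ...]
ong_stop call []
top end_stop call []
top end_stop call []
top seat call [([0.543, 0.049, 0.01], 0.85)]
top seat call [([0.57, 0.054, 0.01], 0.78)]
top toe_bone call [([0.674, -0.235, 0.019], 0.66)]
top toe_bone call [([0.685, -0.239, -0.004], 0.74)]
top air_scribe call [([0.782, -0.038, 0.016], 0.77)]
top air_scribe call [([0.776, -0.048, 0.003], 0.59)]
top brush call [([0.608, 0.496, 0.01], 0.9), ([0.614, 0.077, 0.047], 0.32)]
top brush call [([0.585, 0.507, -0.001], 0.8)]
top bone_shell call [([0.441, -0.491, 0.021], 0.86), ([0.608, 0.078, 0.048], 0.21)]
top bone_shell call [([0.43, -0.496, -0.005], 0.75)]
t 2.20 tcp [0.2179 0.6124 0.1796] F [-0.   0.2 -0.3] M [-0.02  0.02 -0.  ] w 0.0923
```

View pics/top0.png

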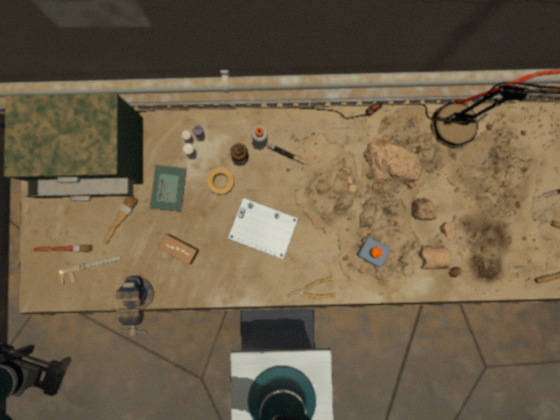

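View pics/side0.png

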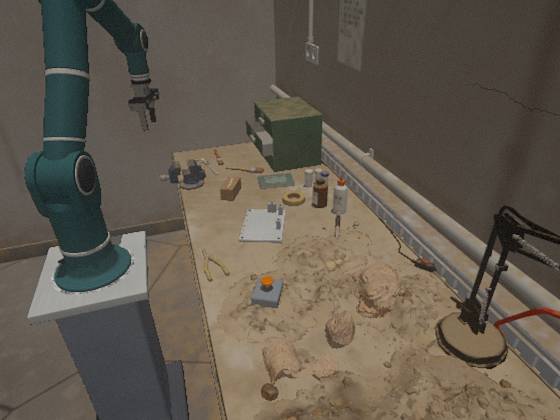

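```bash
cat > m.py <<'E'
from h import *
def near(P,c,r,z0,z1):
    m=(np.hypot(P[...,0]-c[0],P[...,1]-c[1])<r)&(P[...,2]>z0)&(P[...,2]<z1); return P[m]
def rect(q):
    (c,s,a)=cv2.minAreaRect((q[:,:2]*1000).astype(np.float32)); return np.round(c,1),np.round(s,1),round(a,1),len(q)
if __name__=="__main__":
  for cam in ("top","side"):
    d=np.load(f"pics/{cam}0.npz")["d"];P=cloud(cam,d);P[d==0]=9
    print(cam,"block",rect(near(P,(.48,.31),.1,.042,.06)),"medz",np.median(near(P,(.48,.31),.02,.03,.08)[:,2]))
    print("bench z",np.median(near(P,(.6,.3),.04,-.02,.02)[:,2]))
    print("plate",rect(near(P,(.54,.045),.15,.006,.017)),"z",np.median(near(P,(.53,.045),.03,-.02,.03)[:,2]))
    q=near(P,(.54,.045),.15,.036,.06)
    lab=[]
    q2=q.copy()
    while len(q2)>8:
        m=np.hypot(*(q2[:,:2]-q2[0,:2]).T)<.03
        if m.sum()>8: print(" post",rect(q2[m]),np.round(np.median(q2[m],0),3))
        q2=q2[~m]
    h=near(P,(.459,-.304),.03,.062,.09); print("head",rect(h),np.round(np.median(h,0),4),np.percentile(h[:,2],[50,90,98]))
E
python3 m.py
```

```text
top block (array([484.5, 313.5]), array([110.2,  51.4]), 61.3, 584) medz 0.04964349693326342
bench z 0.0002521562863611049
plate (array([533. ,  33.9]), array([270.4, 294.2]), 67.2, 2279) z 0.0097132751075375
 post (array([611.7,  94.7]), array([15.4, 37.1]), 34.3, 31) [0.614 0.091 0.044]
 post (array([591.7, 115.1]), array([13.6, 24. ]), 64.3, 33) [0.593 0.116 0.044]
 post (array([584.2,   3.7]), array([12.6, 12.5]), 87.1, 19) [0.584 0.004 0.044]
head (array([ 463. , -298.4]), array([30.5, 30. ]), 2.7, 92) [ 0.4617 -0.2981  0.0698] [0.06981731 0.07311049 0.07498543]
side block (array([481.3, 311.9]), array([115.7,  50.9]), 61.8, 207) medz 0.05204008166724694
bench z 0.00225796624547836
plate (array([563. ,  22.9]), array([220.6, 200.1]), 68.1, 1238) z 0.011656409923465172
 post (array([589.5, 110.5]), array([19.4, 28.7]), 73.4, 40) [0.589 0.11  0.045]
 post (array([612.4,  82.6]), array([12.8, 10.5]), 72.2, 16) [0.612 0.082 0.045]
 post (array([ 5.796e+02, -2.000e-01]), array([ 9. , 10.5]), 76.2, 16) [ 0.58  -0.002  0.045]
head (array([ 457.6, -300.1]), array([31.3, 31.3]), 62.7, 102) [ 0.4573 -0.3036  0.0713] [0.07132016 0.07315824 0.07449451]
```

The top view shows the block at about pixel (180,248), the white jig plate at (263,228) with its posts along the upper left edge, and the timer's orange head at (376,252). The side view agrees. The scribe lies at (288,153) and the brush at (122,215). The networks and depth agree to a few mm, so I'll press the timer now and fit the jig plate's outline from the saved picture.

```bash
cat >> h.py <<'E'
def R(a):  # tool down, jaws opening along world angle a (rad)
    z=np.array([np.cos(a),np.sin(a),0]);y=np.array([0,0,-1.]);return np.stack([np.cross(y,z),y,z],1)
E
python3 - <<'E'
from h import *
import m
for cam in ("top","side"):
    f=np.load(f"pics/{cam}0.npz");P=cloud(cam,f["d"]);hsv=cv2.cvtColor(f["im"],cv2.COLOR_RGB2HSV)
    k=(hsv[...,1]<45)&(hsv[...,2]>130)&(np.hypot(P[...,0]-.54,P[...,1]-.045)<.14)&(P[...,2]<.025)&(f["d"]>0)
    n,l,st,_=cv2.connectedComponentsWithStats(k.astype(np.uint8)); i=1+np.argmax(st[1:,4])
    print(cam,m.rect(P[l==i]))
effector.grasp(10)
env.reach([.459,-.302,.12],R(np.deg2rad(-33)))
env.movel([.459,-.302,.08],rate=.12)
s=S();f0=s["wrist_force"][2]
for z in np.arange(.070,.040,-.003):
    env.movel([.459,-.302,z],rate=.05); s=S()
    if s["wrist_force"][2]-f0>18: break
env.pause(.2);S()
im,d=viewer.read_camera("side"); cv2.imwrite("pics/press.png",cv2.resize(im[240:340,200:340,::-1],None,fx=4,fy=4))
E
```

```text
top (array([542.2,  47. ]), array([190.7, 141.1]), 68.2, 2484)
side (array([543.8,  51.2]), array([205.8, 139. ]), 68.3, 1171)
t 7.33 tcp [ 0.4589 -0.3022  0.0799] F [-0.2  0.3 -0.1] M [-0.11  0.09 -0.02] w 0.0008
t 7.68 tcp [ 0.4589 -0.302   0.0699] F [ 1.  -1.1  0.2] M [-0.06  0.1   0.04] w 0.0009
t 7.93 tcp [ 0.459 -0.302  0.067] F [-0.2  0.1 -0.5] M [-0.08  0.07  0.04] w 0.0004
t 8.18 tcp [ 0.4589 -0.3019  0.0638] F [-0.1 -0.6  0.2] M [-0.05  0.09  0.02] w 0.0004
t 8.43 tcp [ 0.4588 -0.3019  0.0608] F [-0.7  0.9  0.4] M [-0.    0.08 -0.04] w 0.0005
t 8.68 tcp [ 0.4588 -0.3019  0.0578] F [-0.6 -1.   0.1] M [-0.06  0.14 -0.04] w 0.0003
t 8.93 tcp [ 0.4589 -0.3019  0.0548] F [0.1 0.3 0.6] M [-0.03  0.14 -0.  ] w 0.0007
t 9.18 tcp [ 0.4589 -0.3019  0.0518] F [ 0.2 -0.1 -1. ] M [-0.06  0.06  0.02] w 0.0005
t 9.43 tcp [ 0.4588 -0.3019  0.0488] F [-0.6 -0.1  0.5] M [0.01 0.09 0.01] w 0.0008
t 9.68 tcp [ 0.4588 -0.3019  0.0458] F [ 0.5 -0.5  0.2] M [-0.04  0.13 -0.05] w 0.0004
t 9.93 tcp [ 0.4589 -0.3019  0.0428] F [-0.1 -0.6  0.5] M [-0.07  0.14  0.01] w 0.0008
t 10.18 tcp [ 0.4589 -0.3019  0.0398] F [ 0.1 -0.4 -0.2] M [-0.08  0.12 -0.  ] w 0.0003
t 10.38 tcp [ 0.459  -0.3021  0.04  ] F [ 0.3 -0.5 -0.2] M [ 0.01  0.1  -0.  ] w 0.0005
```

No force at all down to z = 0.04, so I need to look at the picture.

View pics/press.png

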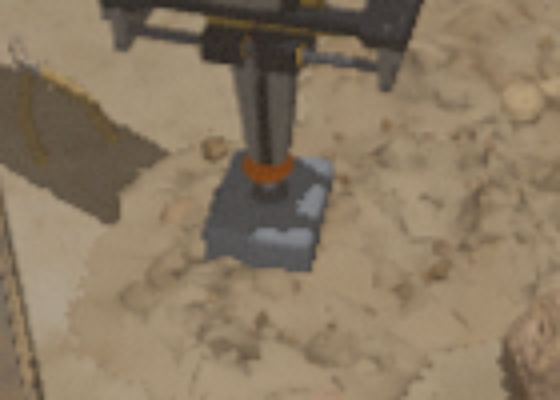

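Run:
```python
from h import *
S()
for cam in ("top","side"):
    im,d=viewer.read_camera(cam);np.savez(f"pics/{cam}1.npz",im=im,d=d);P=cloud(cam,d);P[d==0]=9
    hsv=cv2.cvtColor(im,cv2.COLOR_RGB2HSV)
    o=((hsv[...,0]<12)&(hsv[...,1]>180)&(np.hypot(P[...,0]-.459,P[...,1]+.302)<.06))
    q=P[o];print(cam,"orange",len(q),np.round(np.median(q,0),4) if len(q) else "",np.round(np.percentile(q[:,2],[5,95]),4) if len(q) else "")
    for z0 in np.arange(.0,.2,.01):
        k=(np.hypot(P[...,0]-.459,P[...,1]+.302)<.035)&(P[...,2]>z0)&(P[...,2]<z0+.01)
        if k.sum()>3: print(round(z0,2),k.sum(),np.round(P[k].min(0),3),np.round(P[k].max(0),3),im[k].mean(0).astype(int))
im=np.load("pics/side1.npz")["im"];cv2.imwrite("pics/s1.png",cv2.resize(im[215:310,225:325,::-1],None,fx=6,fy=6,interpolation=cv2.INTER_CUBIC))
s=env.sense();print(np.round(s["tau"],1),np.round(s["joint_positions"],3))
```

```text
t 10.43 tcp [ 0.459 -0.302  0.04 ] F [ 0.2 -0.5 -0.5] M [-0.07  0.07  0.03] w 0.0004
top orange 19 [ 0.4665 -0.2856  0.071 ] [0.0671 0.1787]
0.03 50 [ 0.428 -0.318  0.033] [ 0.493 -0.269  0.04 ] [60 62 63]
0.04 110 [ 0.431 -0.313  0.04 ] [ 0.493 -0.268  0.049] [64 67 69]
0.06 15 [ 0.454 -0.299  0.064] [ 0.475 -0.283  0.07 ] [86 47 28]
0.07 11 [ 0.457 -0.299  0.07 ] [ 0.478 -0.283  0.079] [93 45 19]
0.17 7 [ 0.473 -0.284  0.171] [ 0.479 -0.271  0.179] [46 33 25]
0.18 46 [ 0.452 -0.294  0.181] [ 0.493 -0.268  0.19 ] [21 20 20]
0.19 5 [ 0.458 -0.279  0.19 ] [ 0.471 -0.269  0.2  ] [20 21 21]
side orange 2 [ 0.4547 -0.3088  0.0709] [0.0708 0.071 ]
0.03 7 [ 0.44  -0.328  0.033] [ 0.488 -0.318  0.039] [94 93 96]
0.04 317 [ 0.424 -0.337  0.04 ] [ 0.494 -0.272  0.05 ] [84 82 81]
0.05 17 [ 0.448 -0.311  0.05 ] [ 0.467 -0.296  0.055] [80 67 60]
0.06 22 [ 0.442 -0.316  0.065] [ 0.472 -0.295  0.07 ] [119  69  31]
0.07 48 [ 0.441 -0.316  0.07 ] [ 0.473 -0.289  0.08 ] [106  68  40]
0.08 31 [ 0.444 -0.315  0.08 ] [ 0.472 -0.301  0.09 ] [79 72 64]
0.09 36 [ 0.444 -0.316  0.09 ] [ 0.476 -0.302  0.1  ] [79 72 64]
0.1 41 [ 0.442 -0.317  0.1  ] [ 0.476 -0.3    0.11 ] [84 76 68]
0.11 43 [ 0.442 -0.318  0.11 ] [ 0.476 -0.302  0.12 ] [81 74 66]
0.12 47 [ 0.441 -0.319  0.12 ] [ 0.476 -0.301  0.13 ] [82 75 66]
0.13 54 [ 0.439 -0.32   0.13 ] [ 0.476 -0.293  0.14 ] [79 72 64]
0.14 38 [ 0.44 -0.32  0.14] [ 0.471 -0.298  0.15 ] [87 80 71]
0.15 18 [ 0.438 -0.32   0.15 ] [ 0.468 -0.299  0.157] [83 76 67]
0.16 11 [ 0.445 -0.334  0.161] [ 0.489 -0.309  0.17 ] [69 61 51]
0.17 57 [ 0.426 -0.336  0.17 ] [ 0.484 -0.296  0.18 ] [56 50 42]
0.18 135 [ 0.425 -0.336  0.18 ] [ 0.491 -0.3    0.19 ] [61 53 43]
0.19 58 [ 0.425 -0.335  0.19 ] [ 0.493 -0.298  0.2  ] [77 64 43]
[  0.  -43.3   8.9 -16.7  -0.    0.   -0. ] [-0.016  0.572  0.697  1.988 -0.525  0.766  0.416]
```

View pics/s1.png

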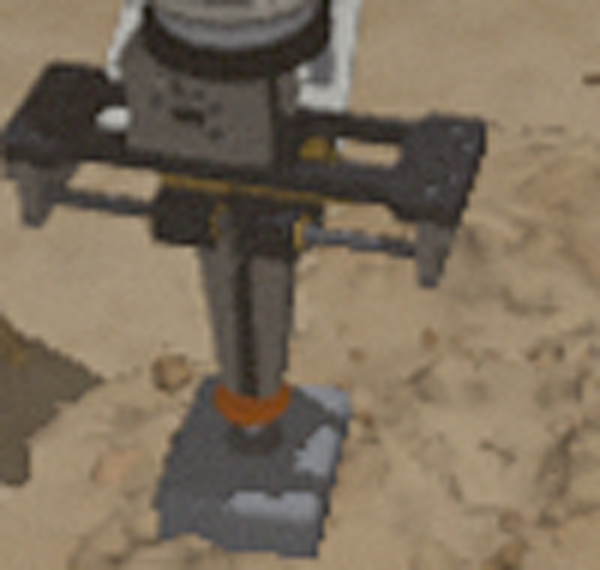

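The closed fingers stand right over the head, but their tips and the gripper body show about 35 mm higher than the reported TCP would put them. I'll treat that as a z offset of the reported TCP and keep going down on force.

Run:
```python
from h import *
p=env.sense()["ee_pos"];x,y=.459,-.302;f=[]
for z in np.arange(.038,.005,-.002):
    env.movel([x,y,z],rate=.04); s=S()
    if s["wrist_force"][2]>16: break
env.pause(.2);S()
im,d=viewer.read_camera("side");np.savez("pics/side2.npz",im=im,d=d)
im=im[215:310,225:325,::-1];cv2.imwrite("pics/s2.png",cv2.resize(im,None,fx=6,fy=6,interpolation=cv2.INTER_CUBIC))
```

```text
t 10.78 tcp [ 0.4589 -0.3019  0.0378] F [0.2 0.2 0.6] M [-0.05  0.09  0.05] w 0.0006
t 11.03 tcp [ 0.4592 -0.3022  0.0361] F [ 0.  -0.3  1.8] M [-0.03  0.07  0.05] w 0.0002
t 11.28 tcp [ 0.4593 -0.3022  0.0342] F [0.2 0.4 3.2] M [-0.11  0.04  0.  ] w 0.0003
t 11.53 tcp [ 0.4592 -0.3022  0.0321] F [0.7 0.2 3.9] M [-0.15 -0.   -0.02] w 0.0002
t 11.78 tcp [ 0.4592 -0.3022  0.0301] F [ 0.6 -1.3  5.2] M [-0.14 -0.01  0.02] w 0.0008
t 12.03 tcp [ 0.4592 -0.3022  0.0282] F [ 0.6 -1.1  5.7] M [-0.1   0.06  0.02] w 0.0006
t 12.28 tcp [ 0.4593 -0.3022  0.0263] F [-0.2 -0.9  7.2] M [-0.09  0.13  0.01] w 0.0008
t 12.53 tcp [ 0.4593 -0.3022  0.0245] F [-0.  -0.7  8.3] M [-0.01  0.15 -0.03] w 0.0004
t 12.78 tcp [ 0.4594 -0.3022  0.0242] F [-5.2  2.3 24.8] M [0.79 1.15 0.06] w 0.0007
t 12.98 tcp [ 0.4594 -0.3022  0.0242] F [-3.6  3.6 24.8] M [ 0.75  1.19 -0.05] w 0.0004
```

View pics/s2.png

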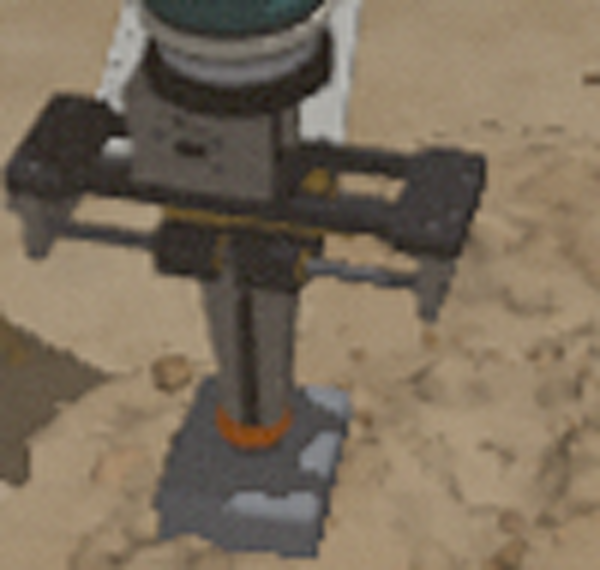

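The plunger is down on its stop. Contact came at reported z = 0.0363 and a hard stop at 0.0242, which is 12 mm of travel, 8 N, then 25 N. So the true tip is the reported z + 0.035. Next I'll go above the block with that offset and check from close by.

```bash
cat >> h.py <<'E'
DZ=.035
def L(x,y,z,rate=.15,R=None): env.movel([x,y,z-DZ],frame=R,rate=rate)
E
python3 - <<'E'
from h import *
L(.459,-.302,.18)
a=np.deg2rad(-28.5)
env.reach([.483,.3125,.14-DZ],R(a)); effector.release(); s=S()
print(np.round(s["joint_positions"],2))
for cam in ("top","side"):
    im,d=viewer.read_camera(cam);np.savez(f"pics/{cam}3.npz",im=im,d=d)
    P=cloud(cam,d);P[d==0]=9
    # tool-frame bins
    q=P.reshape(-1,3)-[.483,.3125,0];jx=q@[np.cos(a),np.sin(a),0];jy=q@[-np.sin(a),np.cos(a),0]
    for z0 in np.arange(.05,.25,.015):
        k=(abs(jx)<.1)&(abs(jy)<.03)&(q[:,2]>z0)&(q[:,2]<z0+.015)
        for n,sd in (("-",k&(jx<0)),("+",k&(jx>0))):
            if sd.sum()>4: print(cam,n,round(z0,3),sd.sum(),np.round([jx[sd].min(),jx[sd].max(),jy[sd].min(),jy[sd].max()],3))
im=np.load("pics/side3.npz")["im"];cv2.imwrite("pics/s3.png",cv2.resize(im[120:220,175:300,::-1],None,fx=5,fy=5,interpolation=cv2.INTER_CUBIC))
E
```

```text
t 17.58 tcp [0.483  0.3125 0.105 ] F [ 0.1  0.5 -0.3] M [-0.07  0.1   0.02] w 0.092
[-1.14  0.49  0.66  1.89 -0.38  0.89 -0.79]
top - 0.05 38 [-0.023 -0.    -0.03   0.012]
top + 0.05 39 [ 0.     0.026 -0.029  0.012]
top - 0.23 29 [-0.083 -0.001 -0.03  -0.018]
top + 0.23 47 [ 0.     0.087 -0.03  -0.017]
top - 0.245 35 [-0.082 -0.002 -0.03  -0.018]
top + 0.245 126 [ 0.01   0.092 -0.03   0.018]
side - 0.05 40 [-0.026 -0.001 -0.029  0.028]
side + 0.05 41 [ 0.     0.026 -0.029  0.028]
side - 0.14 16 [-0.056 -0.045 -0.014  0.012]
side + 0.14 16 [ 0.045  0.059 -0.01   0.01 ]
side - 0.155 21 [-0.059 -0.044 -0.013  0.012]
side + 0.155 17 [ 0.047  0.061 -0.013  0.008]
side - 0.17 21 [-0.06  -0.044 -0.015  0.013]
side + 0.17 19 [ 0.047  0.062 -0.014  0.003]
side - 0.185 21 [-0.066 -0.045 -0.015  0.009]
side + 0.185 21 [ 0.046  0.064 -0.012  0.009]
side - 0.2 26 [-0.064 -0.044 -0.015  0.013]
side + 0.2 20 [ 0.047  0.063 -0.016  0.008]
side - 0.215 23 [-0.069 -0.049 -0.014  0.014]
side + 0.215 14 [ 0.052  0.071 -0.01   0.005]
side - 0.23 48 [-0.085 -0.001 -0.03   0.029]
side + 0.23 53 [ 0.     0.088 -0.03   0.029]
side - 0.245 85 [-0.093 -0.001 -0.03   0.008]
side + 0.245 64 [ 0.001  0.093 -0.029  0.024]
```

View pics/s3.png

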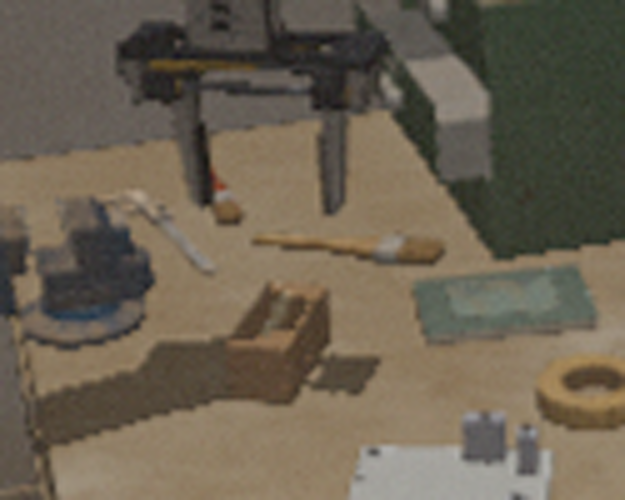

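The picture shows the open fingers straddling the block's line. The depth puts the tips at 0.14 true, which confirms the offset, and the block centred between the jaws. I'll descend, grip and lift.

Run:
```python
from h import *
x,y=.483,.3125
L(x,y,.03);S()
L(x,y,.010,rate=.05);S()
effector.grasp(50);S()
L(x,y,.09);env.pause(.2);S()
# above the seat, backed off 12 mm in -x and -y of the jig
j=np.deg2rad(-21.8);ux=np.array([np.cos(j),np.sin(j)]);uy=np.array([-np.sin(j),np.cos(j)])
c=np.array([.569,.0555])-.012*ux-.012*uy;print("pre",c)
env.reach([*c,.09-DZ],R(j));S()
for cam in ("top","side"):
    im,d=viewer.read_camera(cam);np.savez(f"pics/{cam}4.npz",im=im,d=d)
    P=cloud(cam,d);P[d==0]=9;q=P.reshape(-1,3)[:,:]-[*c,0];jx=q[:,:2]@ux;jy=q[:,:2]@uy
    k=(q[:,2]>.105)&(q[:,2]<.145)&(abs(jx)<.04)&(abs(jy)<.08)
    if k.sum()>9: print(cam,k.sum(),"jx,jy range",np.round(np.percentile(jx[k],[1,99]),3),np.round(np.percentile(jy[k],[1,99]),3))
    k=(q[:,2]>.07)&(q[:,2]<.145)&(abs(jx)<.04)&(abs(jy)<.08);print("zmin/max",np.round(np.percentile(q[k,2],[2,98]),3))
im=np.load("pics/side4.npz")["im"];cv2.imwrite("pics/s4.png",cv2.resize(im[150:270,200:340,::-1],None,fx=5,fy=5,interpolation=cv2.INTER_CUBIC))
```

```text
t 18.57 tcp [ 0.4838  0.3127 -0.0043] F [-0.2  0.1  0.4] M [-0.06  0.14 -0.04] w 0.092
t 19.12 tcp [ 0.4829  0.3123 -0.0253] F [-0.1  0.4 -0.1] M [-0.14  0.1   0.04] w 0.0917
t 19.82 tcp [ 0.4826  0.3127 -0.0249] F [-2.1  0.8  2. ] M [-0.02  0.48 -0.05] w 0.0499
t 20.71 tcp [0.4823 0.3119 0.0539] F [ 0.7  0.2 -4.3] M [-0.11  0.15 -0.  ] w 0.0495
pre [0.55340176 0.04881458]
t 21.77 tcp [0.5533 0.0507 0.0548] F [ 0.3  0.2 -3.5] M [-0.07  0.08 -0.01] w 0.0497Traceback (most recent call last):
  File "<stdin>", line 16, in <module>
    return _quantile_unchecked(
        a, q, axis, out, overwrite_input, method, keepdims, weights)
    return _ureduce(a,
                    func=_quantile_ureduce_func,
    ...<5 lines>...
                    overwrite_input=overwrite_input,
                    method=method)
    r = func(a, **kwargs)
    result = _quantile(arr,
                       quantiles=q,
    ...<2 lines>...
                       out=out,
                       weights=wgt)
    slices_having_nans = np.isnan(arr[-1, ...])
                                  ~~~^^^^^^^^^
IndexError: index -1 is out of bounds for axis 0 with size 0
```

```bash
cat > chk.py <<'E'
from h import *
import sys
n,zb=sys.argv[1],float(sys.argv[2])
s=S();c=np.array(s["ee_pos"][:2])
j=np.deg2rad(-21.8);ux=np.array([np.cos(j),np.sin(j)]);uy=np.array([-np.sin(j),np.cos(j)])
im,d=viewer.read_camera("side");np.savez(f"pics/side{n}.npz",im=im,d=d)
P=cloud("side",d);P[d==0]=9;q=P.reshape(-1,3)-[*c,0];jx=q[:,:2]@ux;jy=q[:,:2]@uy
for nm,a,b in (("top",zb+.046,zb+.056),("mid",zb+.01,zb+.04)):
    k=(q[:,2]>a)&(q[:,2]<b)&(abs(jx)<.035)&(abs(jy)<.08)
    if k.sum()>9: print(nm,k.sum(),"jx,jy range",np.round(np.percentile(jx[k],[1,99]),3),np.round(np.percentile(jy[k],[1,99]),3))
k=(q[:,2]>zb-.05)&(q[:,2]<zb+.06)&(abs(jx)<.02)&(jy<-.045)&(jy>-.065)
print("end face z",np.round(np.percentile(q[k,2],[2,98]),3))
for b in range(int(zb*1000)-10,int(zb*1000)+56,6):
    kk=k&(q[:,2]>b/1000)&(q[:,2]<=b/1000+.006)
    if kk.sum()>3: print(b,kk.sum(),np.round(jy[kk].min(),4),np.round(np.polyfit(jx[kk],jy[kk],1)[0],3))
cv2.imwrite(f"pics/s{n}.png",cv2.resize(im[150:270,200:340,::-1],None,fx=5,fy=5,interpolation=cv2.INTER_CUBIC))
E
python3 chk.py 5 .08
```

```text
t 21.82 tcp [0.5532 0.0512 0.0547] F [-0.7  0.1 -4.4] M [-0.08  0.07  0.04] w 0.0498
top 269 jx,jy range [-0.032  0.029] [-0.056  0.055]
mid 175 jx,jy range [-0.035  0.034] [-0.057 -0.004]
end face z [0.083 0.132]
82 16 -0.0576 0.082
88 19 -0.0567 -0.003
94 24 -0.0575 0.032
100 18 -0.0555 0.053
106 22 -0.0575 0.059
112 20 -0.0563 -0.049
118 18 -0.0565 -0.012
124 25 -0.0596 0.022
130 14 -0.0566 0.084
```

View pics/s5.png

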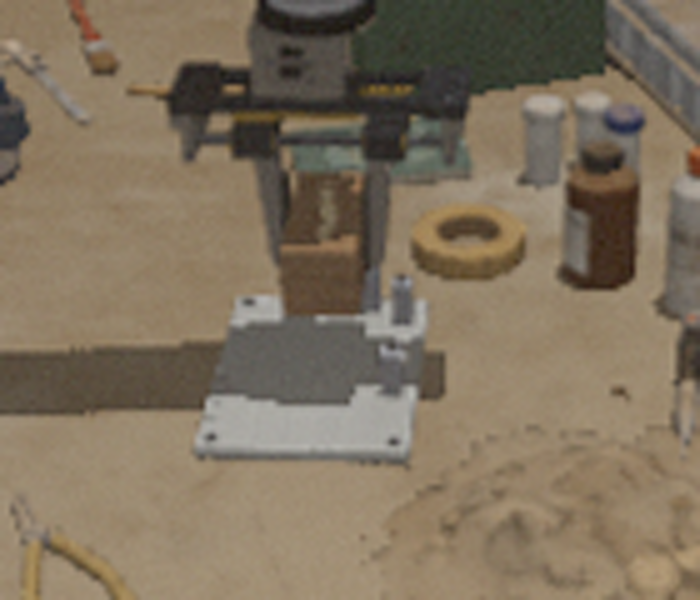

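The block hangs level and square in the grip. In the crop it spans about (285–360, 175–315), centred on the TCP. I'll lower it onto the plate on force, then find the x stop.

```bash
cat > p.py <<'E'
from h import *
j0=-21.8
class P:
    def __init__(s,a,b,z,yaw=j0): s.a,s.b,s.z,s.yaw=a,b,z,yaw   # commanded offsets from the estimated seat in jig axes, mm; z true tcp; yaw deg
    def go(s,rate=.03,v=True):
        j=np.deg2rad(j0);ux=np.array([np.cos(j),np.sin(j)]);uy=np.array([-np.sin(j),np.cos(j)])
        c=np.array([.569,.0555])+s.a/1e3*ux+s.b/1e3*uy
        env.movel([*c,s.z-DZ],frame=R(np.deg2rad(s.yaw)),rate=rate)
        F=[];
        for _ in range(3): env.pause(.02);q=env.sense();F.append(np.r_[q["wrist_force"],q["moment"]])
        F=np.mean(F,0);e=np.array(q["ee_pos"]);d=e[:2]-[.569,.0555]
        s.fx,s.fy,s.fz,s.mz=F[:2]@ux,F[:2]@uy,F[2],F[5]; s.pa,s.pb=d@ux*1e3,d@uy*1e3
        if v: print("t%.1f cmd %.1f %.1f pos %.2f %.2f z%.4f | fx %.1f fy %.1f fz %.1f mz %.2f M %s w%.4f"%(q["t"],s.a,s.b,s.pa,s.pb,e[2]+DZ,s.fx,s.fy,s.fz,s.mz,np.round(F[3:5],2),q["gripper_width"]))
E
python3 - <<'E'
from p import *
p=P(-12,-12,.035);p.go(.15)
p.z=.024;p.go(.06)
while p.z>.012:
    p.z-=.001;p.go()
    if p.fz>0: break
while p.a<6:
    p.a+=2 if p.a<-4 else 1;p.go(.04)
    if p.fx<-6: break
print(p.a,p.b,p.z)
E
```

```text
t22.4 cmd -12.0 -12.0 pos -11.36 -11.51 z0.0357 | fx 0.0 fy -0.1 fz -4.0 mz -0.02 M [-0.1   0.08] w0.0499
t22.8 cmd -12.0 -12.0 pos -11.98 -12.05 z0.0240 | fx 0.1 fy -0.0 fz -3.6 mz -0.02 M [-0.09  0.09] w0.0501
t23.1 cmd -12.0 -12.0 pos -11.93 -11.98 z0.0231 | fx 0.2 fy -0.1 fz -3.9 mz -0.02 M [-0.08  0.1 ] w0.0499
t23.4 cmd -12.0 -12.0 pos -12.02 -11.99 z0.0220 | fx -0.2 fy 0.2 fz -3.8 mz 0.01 M [-0.09  0.1 ] w0.0498
t23.7 cmd -12.0 -12.0 pos -12.02 -12.02 z0.0210 | fx 0.4 fy 0.4 fz -3.4 mz -0.02 M [-0.05  0.11] w0.0498
t24.0 cmd -12.0 -12.0 pos -11.80 -11.90 z0.0201 | fx 0.3 fy -0.2 fz -3.2 mz 0.03 M [-0.08  0.03] w0.0498
t24.3 cmd -12.0 -12.0 pos -11.79 -11.87 z0.0200 | fx -2.1 fy -0.2 fz 6.8 mz 0.00 M [-0.17  0.86] w0.0498
t24.6 cmd -10.0 -12.0 pos -11.89 -11.84 z0.0201 | fx -7.6 fy -1.3 fz 13.3 mz -0.06 M [0.09 1.76] w0.0498
-10 -12 0.018999999999999996
```

It has landed at z = 0.020, as expected, but it drags with too much down force. I'll ease z by about 1 mm and slide.

Run:
```python
from p import *
p=P(-10,-12,.0200);p.go()
while p.a<6:
    p.a+=2 if p.a<-4 else 1;p.go(.04)
    if p.fx<-8 and abs(p.fz)<8: break
    if p.fz>5: p.z+=.0003
print(p.a,p.b,p.z)
```

```text
t24.9 cmd -10.0 -12.0 pos -9.83 -11.89 z0.0201 | fx -0.5 fy -0.2 fz -0.1 mz 0.01 M [-0.02  0.28] w0.0495
t25.2 cmd -8.0 -12.0 pos -8.45 -11.88 z0.0200 | fx -3.6 fy -0.1 fz 3.5 mz -0.00 M [0.17 0.86] w0.0494
t25.5 cmd -6.0 -12.0 pos -6.08 -11.96 z0.0200 | fx -2.8 fy -0.6 fz 3.9 mz -0.02 M [0.19 0.89] w0.0493
t25.8 cmd -4.0 -12.0 pos -4.06 -11.95 z0.0200 | fx -3.1 fy -0.4 fz 4.5 mz 0.04 M [0.26 1.01] w0.0495
t26.1 cmd -3.0 -12.0 pos -3.50 -11.92 z0.0200 | fx -5.3 fy -0.2 fz 5.1 mz 0.03 M [0.23 1.11] w0.0499
t26.4 cmd -2.0 -12.0 pos -1.41 -12.10 z0.0201 | fx -0.0 fy 0.4 fz -2.3 mz 0.07 M [0.04 0.17] w0.0498
t26.7 cmd -1.0 -12.0 pos -1.43 -12.12 z0.0200 | fx -1.9 fy -0.0 fz -2.0 mz 0.06 M [0.14 0.57] w0.0499
t27.0 cmd 0.0 -12.0 pos -1.44 -12.17 z0.0201 | fx -5.0 fy -0.6 fz 1.2 mz 0.17 M [0.26 1.18] w0.0500
t27.3 cmd 1.0 -12.0 pos -1.53 -12.14 z0.0201 | fx -8.6 fy -0.9 fz 4.9 mz 0.11 M [0.38 1.68] w0.0496
1 -12 0.020300000000000002
```

X contact is at −1.45 mm. The yaw moment of 0.11 N·m is what an even load on both posts gives with the 12 mm y offset, so the yaw is good. I'll relieve x and find the y stop.

Run:
```python
from p import *
p=P(-2,-12,.0202);p.go()
while p.b<6:
    p.b+=2 if p.b<-4 else 1;p.go(.04)
    if p.fy<-8 and abs(p.fz)<8: break
    if p.fz>4: p.z+=.0003
print(p.a,p.b,p.z)
```

```text
t27.6 cmd -2.0 -12.0 pos -1.41 -12.01 z0.0202 | fx 0.1 fy -0.5 fz -3.5 mz 0.05 M [0.   0.18] w0.0495
t27.9 cmd -2.0 -10.0 pos -1.61 -9.93 z0.0202 | fx 0.2 fy 0.2 fz -3.7 mz 0.01 M [-0.05  0.14] w0.0496
t28.2 cmd -2.0 -8.0 pos -1.98 -7.91 z0.0202 | fx 0.6 fy -0.3 fz -4.1 mz 0.00 M [-0.05  0.11] w0.0498
t28.5 cmd -2.0 -6.0 pos -2.01 -5.89 z0.0202 | fx 0.0 fy 0.4 fz -4.2 mz 0.00 M [-0.08  0.08] w0.0500
t28.8 cmd -2.0 -4.0 pos -2.01 -3.94 z0.0202 | fx -0.7 fy -0.2 fz -3.3 mz -0.00 M [-0.05  0.11] w0.0498
t29.1 cmd -2.0 -3.0 pos -2.00 -3.02 z0.0202 | fx -0.1 fy 0.4 fz -3.7 mz 0.01 M [-0.03  0.09] w0.0500
t29.4 cmd -2.0 -2.0 pos -2.00 -1.96 z0.0202 | fx -0.6 fy -0.0 fz -3.5 mz -0.01 M [-0.06  0.07] w0.0497
t29.7 cmd -2.0 -1.0 pos -2.02 -0.96 z0.0202 | fx -0.2 fy 0.2 fz -4.4 mz 0.00 M [-0.05  0.08] w0.0500
t30.0 cmd -2.0 0.0 pos -1.97 -0.33 z0.0202 | fx -0.1 fy -2.0 fz -3.2 mz 0.04 M [-0.33  0.2 ] w0.0498
t30.3 cmd -2.0 1.0 pos -1.96 -0.35 z0.0202 | fx -0.8 fy -5.5 fz -1.0 mz 0.04 M [-0.99  0.59] w0.0499
t30.6 cmd -2.0 2.0 pos -2.01 -0.37 z0.0202 | fx -0.9 fy -7.8 fz -0.2 mz 0.13 M [-1.35  0.82] w0.0496
t30.9 cmd -2.0 3.0 pos -2.05 -0.41 z0.0202 | fx -1.4 fy -9.4 fz 1.1 mz 0.14 M [-1.67  1.05] w0.0497
-2 3 0.0202
```

Y contact is at −0.35 mm. Next: relieve y, seat in z, bring x to contact, then build up both loads alternately.

```bash
python3 - <<'E'
from p import *
p=P(-2,0.2,.0202);p.go()
p.z=.0198;p.go()
while p.fx>-9 and p.a<5: p.a+=1.;p.go()
while p.fy>-18 and p.b<9: p.b+=1.5;p.go()
while p.fx>-18 and p.a<9: p.a+=1.;p.go()
print(p.a,p.b,p.z)
E
python3 chk.py 6 .010
```

```text
t31.2 cmd -2.0 0.2 pos -1.83 -0.25 z0.0202 | fx -0.1 fy -4.1 fz -1.5 mz 0.04 M [-0.98  0.46] w0.0496
t31.5 cmd -2.0 0.2 pos -1.79 -0.28 z0.0201 | fx -0.4 fy -5.4 fz 0.8 mz 0.02 M [-0.98  0.68] w0.0496
t31.8 cmd -1.0 0.2 pos -1.84 -0.30 z0.0200 | fx -2.6 fy -5.9 fz 3.9 mz 0.09 M [-0.86  1.11] w0.0498
t32.1 cmd 0.0 0.2 pos -1.81 -0.30 z0.0201 | fx -5.4 fy -6.2 fz 6.8 mz 0.12 M [-0.76  1.63] w0.0499
t32.4 cmd 1.0 0.2 pos -1.85 -0.28 z0.0201 | fx -7.9 fy -6.7 fz 9.2 mz 0.15 M [-0.61  2.17] w0.0497
t32.7 cmd 2.0 0.2 pos -1.87 -0.29 z0.0201 | fx -10.3 fy -6.6 fz 12.5 mz 0.09 M [-0.5   2.68] w0.0496
t33.0 cmd 2.0 1.7 pos -1.83 -0.36 z0.0202 | fx -10.9 fy -10.8 fz 13.8 mz 0.28 M [-0.92  2.89] w0.0499
t33.3 cmd 2.0 3.2 pos -1.84 -0.41 z0.0202 | fx -11.6 fy -13.5 fz 15.7 mz 0.43 M [-1.36  3.16] w0.0501
t33.6 cmd 2.0 4.7 pos -1.85 -0.42 z0.0202 | fx -12.3 fy -16.7 fz 17.3 mz 0.46 M [-1.88  3.43] w0.0496
t33.9 cmd 2.0 6.2 pos -1.87 -0.47 z0.0202 | fx -12.8 fy -19.2 fz 19.0 mz 0.46 M [-2.49  3.72] w0.0497
t34.2 cmd 3.0 6.2 pos -1.94 -0.43 z0.0202 | fx -15.8 fy -20.3 fz 22.5 mz 0.35 M [-2.41  4.21] w0.0497
t34.5 cmd 4.0 6.2 pos -1.98 -0.42 z0.0202 | fx -18.7 fy -20.2 fz 25.3 mz 0.31 M [-2.36  4.62] w0.0497
4.0 6.2 0.0198
t 34.52 tcp [ 0.567   0.0558 -0.0148] F [-25.3 -12.5  25.1] M [-2.39  4.61  0.32] w 0.0497
top 266 jx,jy range [-0.031  0.029] [-0.055  0.054]
mid 174 jx,jy range [-0.035  0.034] [-0.057 -0.004]
end face z [0.01  0.063]
6 20 -0.0635 -0.057
12 24 -0.0639 -0.017
18 16 -0.0575 -0.008
24 20 -0.0574 -0.053
30 15 -0.0564 -0.083
36 23 -0.0599 0.001
42 19 -0.057 0.032
48 16 -0.0561 -0.031
54 22 -0.0559 0.042
60 19 -0.0555 -0.045
```

View pics/s6.png

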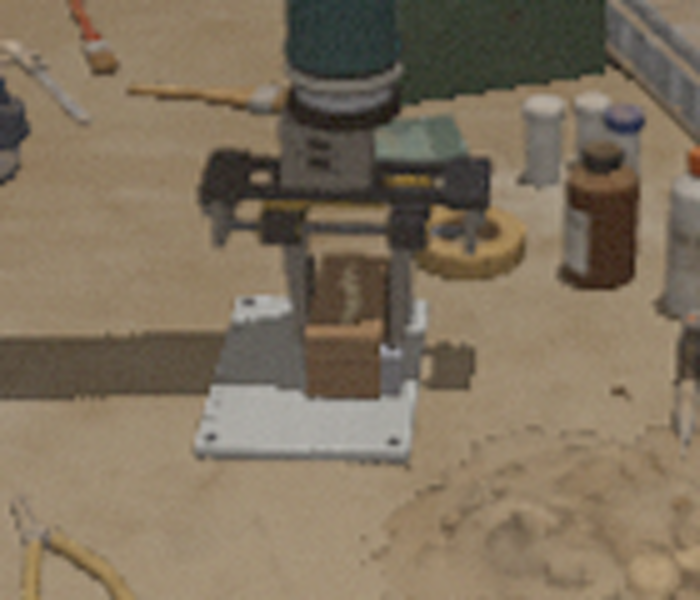

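X stuck at −1.85 instead of the −1.45 contact, possibly held by friction on the end stop and plate (fz rose to 25 N). I'll unload, find the true x contact next to the corner with y and z free, then push y afterwards.

Run:
```python
from p import *
p=P(-2,-1,.0202);p.go()
p.z=.0205;p.a=-3;p.go()
while p.fx>-8 and p.a<5: p.a+=1.;p.go()
print("y");
while p.fy>-16 and p.b<9: p.b+=1.;p.go()
print(p.a,p.b,p.z)
```

```text
t35.1 cmd -2.0 -1.0 pos -2.47 -0.26 z0.0202 | fx -2.7 fy -2.0 fz -0.2 mz -0.06 M [-0.3   0.85] w0.0499
t35.4 cmd -3.0 -1.0 pos -2.67 -0.34 z0.0205 | fx -0.1 fy 0.7 fz -3.3 mz 0.05 M [-0.06  0.12] w0.0496
t35.7 cmd -2.0 -1.0 pos -1.85 -0.87 z0.0205 | fx -0.1 fy 0.1 fz -3.6 mz -0.01 M [-0.09  0.11] w0.0497
t36.0 cmd -1.0 -1.0 pos -1.37 -0.92 z0.0204 | fx -1.1 fy 0.1 fz -3.4 mz -0.03 M [0.09 0.36] w0.0494
t36.3 cmd 0.0 -1.0 pos -1.41 -0.95 z0.0203 | fx -4.5 fy 0.4 fz -1.9 mz -0.09 M [0.37 1.06] w0.0496
t36.6 cmd 1.0 -1.0 pos -1.53 -0.92 z0.0202 | fx -8.2 fy -0.3 fz 2.0 mz -0.05 M [0.43 1.57] w0.0495
y
t36.9 cmd 1.0 0.0 pos -1.56 -0.89 z0.0201 | fx -8.0 fy -1.6 fz 2.2 mz -0.05 M [0.03 1.75] w0.0496
t37.2 cmd 1.0 1.0 pos -1.55 -0.88 z0.0201 | fx -7.9 fy -3.9 fz 2.6 mz -0.03 M [-0.33  1.94] w0.0496
t37.5 cmd 1.0 2.0 pos -1.58 -0.89 z0.0201 | fx -8.6 fy -5.9 fz 3.7 mz 0.05 M [-0.62  2.06] w0.0498
t37.8 cmd 1.0 3.0 pos -1.60 -0.87 z0.0201 | fx -9.0 fy -8.3 fz 5.2 mz 0.11 M [-0.93  2.29] w0.0493
t38.1 cmd 1.0 4.0 pos -1.59 -0.73 z0.0202 | fx -9.3 fy -10.0 fz 6.4 mz 0.14 M [-1.19  2.51] w0.0495
t38.4 cmd 1.0 5.0 pos -1.65 -0.46 z0.0201 | fx -9.8 fy -11.4 fz 7.3 mz 0.22 M [-1.42  2.66] w0.0497
t38.7 cmd 1.0 6.0 pos -1.63 -0.54 z0.0201 | fx -10.2 fy -13.5 fz 8.2 mz 0.27 M [-1.72  2.85] w0.0499
t39.0 cmd 1.0 7.0 pos -1.69 -0.56 z0.0202 | fx -10.6 fy -15.8 fz 9.7 mz 0.34 M [-1.99  3.01] w0.0498
t39.3 cmd 1.0 8.0 pos -1.69 -0.61 z0.0202 | fx -10.9 fy -18.2 fz 10.7 mz 0.44 M [-2.34  3.18] w0.0497
1.0 8.0 0.0205
```

Now x is genuinely on the posts (−1.4). Y slipped at about 10 N and stopped dead on the end stop. I'll ease x a little under the y push to make sure y isn't held by friction, then firm up both.

```bash
python3 - <<'E'
from p import *
p=P(1,8,.0205);p.go()
p.a=0;p.go()
p.a=1.5;p.go();p.a=3;p.go()
p.b=9.5;p.go();p.a=4;p.go()
env.pause(.5);p.go()
E
python3 chk.py 7 .010
python3 - <<'E'
from h import *
im,d=viewer.read_camera("top")
a=np.load("pics/top0.npz")["im"]
print("seat/block/others:")
for n in ("toe_bone","air_scribe","brush","bone_shell","fossil_block"):
    for c in ("top","side"):
        r=tip_of(c,n);print(n,c,[(np.round(x["at"],3).tolist(),round(x["score"],2)) for x in r[:1]])
S()
E
```

```text
t39.6 cmd 1.0 8.0 pos -1.69 -0.58 z0.0202 | fx -10.8 fy -17.8 fz 11.5 mz 0.43 M [-2.32  3.19] w0.0494
t39.9 cmd 0.0 8.0 pos -1.61 -0.57 z0.0202 | fx -7.5 fy -17.3 fz 8.8 mz 0.39 M [-2.45  2.88] w0.0499
t40.2 cmd 1.5 8.0 pos -1.72 -0.60 z0.0202 | fx -13.0 fy -18.2 fz 12.9 mz 0.40 M [-2.37  3.46] w0.0494
t40.5 cmd 3.0 8.0 pos -1.87 -0.56 z0.0203 | fx -17.5 fy -18.5 fz 17.4 mz 0.33 M [-2.18  4.16] w0.0501
t40.8 cmd 3.0 9.5 pos -1.91 -0.62 z0.0203 | fx -18.0 fy -22.0 fz 19.3 mz 0.44 M [-2.72  4.5 ] w0.0499
t41.1 cmd 4.0 9.5 pos -1.97 -0.62 z0.0203 | fx -20.6 fy -22.4 fz 22.2 mz 0.39 M [-2.71  4.96] w0.0494
t41.9 cmd 4.0 9.5 pos -1.98 -0.64 z0.0203 | fx -20.8 fy -22.3 fz 22.2 mz 0.41 M [-2.66  4.92] w0.0496
t 41.88 tcp [ 0.5669  0.0556 -0.0147] F [-27.4 -13.1  22.5] M [-2.62  4.93  0.43] w 0.0496
top 269 jx,jy range [-0.029  0.032] [-0.056  0.055]
mid 167 jx,jy range [-0.035  0.034] [-0.058 -0.003]
end face z [0.01  0.063]
6 23 -0.0643 -0.022
12 27 -0.0649 0.093
18 14 -0.0568 0.002
24 18 -0.0579 -0.019
30 18 -0.0589 -0.06
36 20 -0.055 0.019
42 20 -0.0563 -0.035
48 16 -0.055 -0.014
54 20 -0.0579 0.041
60 20 -0.0561 -0.053
seat/block/others:
toe_bone top [([0.685, -0.238, -0.001], 0.71)]
toe_bone side [([0.686, -0.237, 0.001], 0.76)]
air_scribe top [([0.777, -0.048, 0.002], 0.66)]
air_scribe side [([0.542, 0.044, 0.002], 0.69)]
brush top [([0.586, 0.507, 0.001], 0.84)]
brush side [([0.585, 0.51, 0.0], 0.55)]
bone_shell top [([0.429, -0.497, -0.004], 0.9)]
bone_shell side [([0.43, -0.502, 0.004], 0.72)]
fossil_block top []
fossil_block side [([0.565, 0.055, 0.011], 0.67)]
t 42.48 tcp [ 0.567   0.0557 -0.0147] F [-27.2 -13.   22.5] M [-2.67  4.96  0.38] w 0.0497
```

View pics/s7.png

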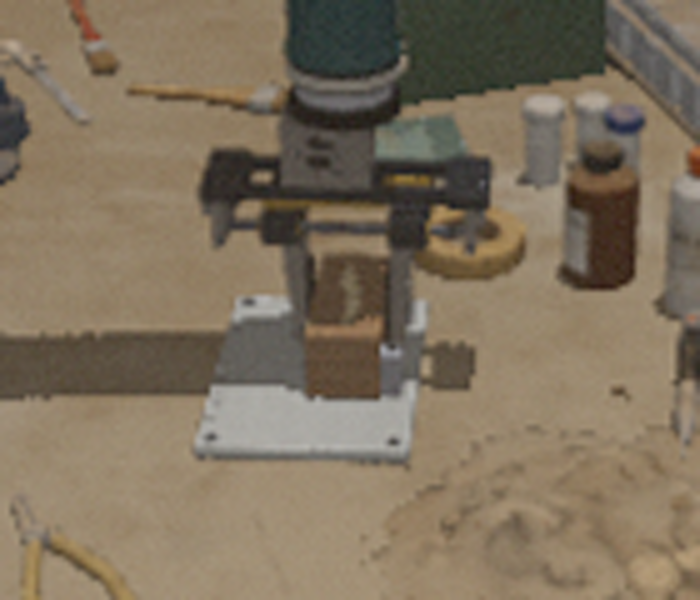

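The block looks fully seated, but the moments hint that the tool may be tilting under load. I'll check that before handing in.

Run:
```python
from p import *
j=np.deg2rad(j0)
M=R(j).T@np.array(env.sense()["tcp_rot"]);print("rotvec deg (tool x,y,z)",np.round(np.degrees(cv2.Rodrigues(M)[0].ravel()),2))
```

```text
rotvec deg (tool x,y,z) [-0.79  0.17 -0.63]
```

The tool tilts 0.8° and 0.6° from arm compliance under load, so one block edge may lift by about 0.7 mm. I'll counter-tilt the command so it sits flat.

```bash
cat > tl.py <<'E'
import p; from p import *
T=np.zeros(3); base=R
def setT(t):
    global T; T=np.array(t,float)
p.R=lambda a: base(a)@cv2.Rodrigues(np.radians(T))[0]
def tilt():
    M=base(np.deg2rad(j0)).T@np.array(env.sense()["tcp_rot"]);r=np.degrees(cv2.Rodrigues(M)[0].ravel());print("   tilt",np.round(r,2));return r
E
python3 - <<'E'
from tl import *
q=P(4,9.5,.0205)
for k in (.4,.8,1.):
    setT([.79*k,0,.63*k]);q.go();r=tilt()
E
```

```text
t42.8 cmd 4.0 9.5 pos -1.71 -0.38 z0.0201 | fx -18.3 fy -21.3 fz 19.6 mz 0.39 M [-2.63  5.04] w0.0494
   tilt [-0.45  0.15 -0.37]
t43.1 cmd 4.0 9.5 pos -1.40 -0.13 z0.0200 | fx -15.8 fy -19.0 fz 18.3 mz 0.31 M [-3.03  5.17] w0.0494
   tilt [-0.1   0.14 -0.12]
t43.4 cmd 4.0 9.5 pos -1.32 0.09 z0.0200 | fx -14.5 fy -19.0 fz 17.9 mz 0.29 M [-2.92  5.53] w0.0495
   tilt [0.05 0.13 0.02]
```

It is flat now (tilt under 0.1°, z = 0.0200). fz is about 18 N, so the plate still carries friction. I'll ease the down-push so the stops take the load, and check x and y again.

Run:
```python
from tl import *
setT([.79,0,.63]);q=P(4,9.5,.0205)
while q.z<.0235:
    q.z+=.0005;q.go();tilt()
    if q.fz<4: break
q.a+=1;q.go();tilt()
print(q.a,q.b,q.z)
```

```text
t43.7 cmd 4.0 9.5 pos -1.27 0.02 z0.0200 | fx -12.3 fy -17.8 fz 13.7 mz 0.26 M [-2.85  5.15] w0.0499
   tilt [ 0.07  0.13 -0.01]
t44.0 cmd 4.0 9.5 pos -1.27 -0.02 z0.0200 | fx -11.3 fy -18.0 fz 8.9 mz 0.27 M [-2.84  4.78] w0.0495
   tilt [ 0.08  0.13 -0.03]
t44.3 cmd 4.0 9.5 pos -1.24 -0.04 z0.0200 | fx -10.1 fy -17.6 fz 5.4 mz 0.26 M [-2.83  4.41] w0.0500
   tilt [ 0.09  0.14 -0.04]
t44.6 cmd 4.0 9.5 pos -1.24 -0.07 z0.0201 | fx -9.5 fy -16.5 fz 0.5 mz 0.29 M [-2.83  4.  ] w0.0500
   tilt [ 0.11  0.13 -0.07]
t44.9 cmd 5.0 9.5 pos -1.29 -0.06 z0.0200 | fx -12.5 fy -17.0 fz 3.2 mz 0.32 M [-2.74  4.31] w0.0500
   tilt [-0.    0.11 -0.07]
5 9.5 0.022500000000000003
```

Run:
```python
from tl import *
setT([.85,-.1,.68]);q=P(6,10.5,.0227);q.go();tilt()
q.a=6.5;q.go();tilt()
env.pause(.5);q.go();tilt();S()
if abs(q.fx)<25 and abs(q.fy)<27 and q.fx<-12 and q.fy<-14: print(workorder.finish_job())
```

```text
t45.2 cmd 6.0 10.5 pos -1.33 -0.08 z0.0200 | fx -15.7 fy -19.0 fz 5.8 mz 0.19 M [-2.95  4.8 ] w0.0495
   tilt [-0.06  0.06 -0.08]
t45.5 cmd 6.5 10.5 pos -1.39 -0.07 z0.0200 | fx -16.6 fy -19.5 fz 6.9 mz 0.15 M [-2.94  5.02] w0.0497
   tilt [-0.12  0.06 -0.08]
t46.3 cmd 6.5 10.5 pos -1.40 -0.08 z0.0200 | fx -17.2 fy -19.7 fz 6.5 mz 0.14 M [-2.93  4.98] w0.0498
   tilt [-0.12  0.06 -0.08]
t 46.28 tcp [ 0.5677  0.0559 -0.015 ] F [-22.8 -11.7   6.7] M [-2.95  4.96  0.09] w 0.0498
the job is handed in; nothing more can be done
None
```

The timer was started, and then the fossil block was set in the jig and handed in still gripped and pressed against both stops, at about 46 s.

- **Timer:** I pressed the plunger 12 mm to a hard stop. The force rose from about 2 N to 8 N, then jumped to 25 N at the stop.
- **Block:** The final push was about 17 N on the long stop and 20 N on the end stop, held with a set grip of 50 N. The block was flat on the plate, with tool tilt of about 0.1° and the TCP height unchanged from first plate contact.

**What disagreed along the way:**
- **TCP height:** The reported TCP read 35 mm too low. The cameras and the plunger contact agreed on this, and I corrected for it.
- **First press:** It left the block about 0.4 mm short of the long stop, apparently held by friction. I backed off, found the real contact and pressed again.
- **Tilt under load:** The arm leaned about 0.8°, and I cancelled it by tilting the command the other way.

**Less certain:**
- **Contact on each stop:** I judged this from forces and positions. Friction at the faces means the exact load on each stop is not known.
- **Loose items:** The networks found the toe bone, brush and shell where they had been, within a few mm. The air scribe matched in the top view only; the side view reported the jig in its place.

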